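Turn the jar under the lid press and lock the lever down

TASK

Turn the lid press's round table by one notch, the right way round, so that the jar (not the tin) stands under the press's head and the table has clicked home. Then press the lever under the wooden deck down until its catch holds it, so that the foot stays down on the jar's lid, and let go. Leave the jar and the tin upright in their seats and do not push the press's neighbours about.

Things in the scene. Friction and masses are not known exactly. Their poses are not given: they have to be found in the camera images.
- press: White lid press, fixed on the worktop. Origin on the worktop in the middle of its base plate (x -140 to 150 mm, y +-200, 18 thick); x to its rear, y to its left, z up. Right: turntable; behind it a column (x 100 to 145) whose head (60 wide, x 5 to 145, z 185 to 227 mm) overhangs the rear seat. Left: the lever, under a wooden deck on a column
- deck_edge (a point): Middle of the lower front edge of the wooden deck, 295 mm above the worktop. The deck (115 mm wide along y, 200 mm deep to the rear, small pot on top) roofs the lever, so the pad cannot be reached straight from above: come from the front (press -x) with the tool tilted about 30 to 40 degrees
- table_axis (a point): Axis of the aluminium turntable, on its top face (34 mm above the worktop, 224 mm across). Four ring seats (rims 7 mm high, bore 66 mm) are centred 70 mm from it; at table angle 0 they lie to the press's rear, left, front and right. A 10 mm high hub is at the middle
- post (a point): Middle of the top (119 mm above the worktop) of one of the table's four like upright round steel posts, 14 mm thick, free over their upper 75 mm; this is the front left one at table angle 0. They stand between the seats, 95 mm from table_axis, 45 degrees off the press's axes, and are the handles for turning the table; it turns with the table
- turntable (a joint): Angle (rad) of the table, positive counterclockwise from above, 0 at the start. Notches at -1.571, 0 and +1.571. A spring detent resists at first (about 1 N at a post); past half way (0.8 rad) it draws the table on to the next notch and holds it there; stops at +-1.75
- lever (a joint): Angle (rad) of the sprung lever; 0 raised (start), grows as its pad goes down, 0.5 at the lower stop. Its spring pushes it up with 2 to 3 N at the pad; from 0.34 to 0.43 a sprung ball catch resists (about 12 N in all), past 0.43 the catch draws it to the stop and holds it; let go earlier it springs up. The foot goes down with it
- lever_pad (a point): Centre of the top face of the lever's black pad (44 mm along the lever, 46 mm across, 12 mm thick), 126 mm in front of the lever's pivot; 168 mm above the worktop when raised, 106 mm when down. When raised it lies about 25 mm behind and 127 mm below the deck's front edge. Only its position matters
- lever_pivot (a point): Pivot of the lever, on the left column 130 mm above the worktop; the axis runs along the press's y and the pad moves on an arc about it
- head_seat (a point): Point on the table's top level (34 mm above the worktop) straight below the foot: where the middle of the jar's underside must come
- foot: Round black rubber foot, 48 mm across, under the head; origin: centre of its underside, 145 mm above the worktop when the lever is up. It is sprung, goes down 30 mm with the lever and presses on the jar's lid with about 3 N
- jar: Squat jar with a red screw lid, 63 mm across, 91 mm tall, standing in the table's left or right seat at the start. Origin: centre of its underside
- tin: Food tin, 57 mm across, 72 mm tall, without a screw lid, in the seat across from the jar's. Origin: centre of its underside
- mug: White mug, 82 mm across, 94 mm tall, with a handle; stands left of the press; bystander
- lemon: Lemon, 83 x 58 x 58 mm, right of the press; bystander
- cream: Tube of hand cream, 146 x 42 x 28 mm, lying in front of the press; bystander
Things that resemble listed ones, but are neither listed nor needed, are in the scene too. What is shaped like the tin but blue or pink is not meant.

How it is judged:
On the way, in this order (a step that is already met when the one before it is completed fails the run):
1. the jar stands under the head, the table clicked home in the notch, the lever still up (horizontal distance between jar and head_seat below 0.01 m and value of joint lever below 0.15 rad and (value of joint turntable above 1.48 rad or value of joint turntable below -1.48 rad)), for 0.2 s.
2. the lever is down in its catch (value of joint lever above 0.47 rad), for 0.2 s.
At the end, for the whole second after the job is handed in: Table at rest in the notch a quarter turn from the start (within 0.09 rad); jar upright, within 10 mm of head_seat; lever held down by its catch (above 0.47 rad), foot pressing on the jar (over 1 N); tin upright in its seat, 125 to 155 mm from head_seat; tilts under 0.1 rad (value of joint lever above 0.47 rad and contact force between foot and jar above 1 N and (value of joint turntable between 1.48 and 1.66 rad or value of joint turntable between -1.66 and -1.48 rad) and horizontal distance between jar and head_seat below 0.01 m and angle between each of jar, tin's own z axis and vertical below 0.1 rad and height (world z) of tin between 0.028 and 0.038 m and horizontal distance between tin and head_seat between 0.125 and 0.155 m and linear speed of each of jar, tin below 0.02 m/s); the robot touches nothing.
It fails at once if the jar or the tin is tipped (angle between any of jar, tin's own z axis and vertical above 0.35 rad).
It fails at once if a bystander (mug, lemon, hand cream) is pushed more than 30 mm (distance of any of mug, lemon, cream from where it was at the start of the episode above 0.03 m).
It also fails if it takes over 50 s, if anything falls off the work surface, if the arm or the gripper's body presses on something with over 40 N, if the wrist force passes 120 N, or if a joint passes its speed limit or range.

ROBOT

A 7-joint arm with a two-finger parallel gripper is mounted at the origin on a cart in front of the work surface, level with it; the furniture and walls round the work are solid. World frame = base frame: x ahead of the robot, y to its left, z up, the work surface at z = 0. Lengths are in m, angles in rad, forces in N, time in s.
With the tool pointing down it reaches from about 0.4 to 0.85 m from the base axis. Payload 4.5 kg.
Tool frame: the origin (TCP) lies midway between the tips of the shut fingers; the grasp point (between the pads) lies 19 mm behind it; z points along the fingers, y is the line along which they close (so a half turn about z gives the same grasp; the last joint's range is limited). The gripper opens to 85 mm and grips with 20 to 120 N. Pads are 22 mm wide; open, the fingers measure 114 mm over their backs; the gripper's body (76 mm by 85 mm) begins 54 mm behind the grasp point. The pads swing forward as they close: fully open they stand 13 mm farther back than shut.
Start: joints at [1.316, 0.689, -0.195, 1.565, 0.157, 0.902, -0.215], TCP at [0.178, -0.599, 0.231] pointing down, gripper open.
Joint ranges: [-3.01, 3.01], [-0.46, 2.08], [-1.47, 1.51], [0.13, 2.56], [-1, 4.14], [0.04, 2.09], [-2.66, 2.66]. Speed limits (rad/s): [2.57, 2.57, 3.14, 3.14, 3.14, 3.14, 3.14].

INTERFACE

Orientations are given as a rotation vector (axis times angle).
In Python, from workcell import observe, snapshot, camera_model, hand_in, recognise, spot_point gives the robot as it stands.
- The arm moves only by the shell command python3 -m handwheel 'ROWS' [FORCE]. ROWS is text: rows parted by semicolons, each of 5 numbers parted by spaces: the shift along the tool's x, y, z in units of 3 cm (1.0 is 3 cm), then the turn about the tool's z in units of 4 degrees (1.0 is 4 degrees), then the opening, from -1 (shut) to 1 (fully open). A call has 1 to 12 rows; each row shifts and turns the commanded pose from where the row before left it, along the tool's axes as they then stand; what a row does not reach is not made up. A row lasts 1/8 s, in which the tool goes at most 62.5 mm and 10.7 degrees, less where a joint would pass 70% of its speed; a pose out of reach is approached as far as the arm can. A call with a number of a shift or a turn outside -1 to 1 is refused whole. A call with a gripper value outside its range is refused whole. The fingers move at their own pace and stop on an object; FORCE is the grip in N (left out, the last holds). Time passes only in rows, so rows that do not move let the fingers close. It gives the time, the measured TCP pose, the force, the opening and the grip force at its end, in the units of the state.
- observe(): the state, without advancing time (a new reading comes with each control period).
- snapshot(name): name is "scene" or "top" or "wrist"; returns the picture (480x640x3 uint8, red, green, blue); there is no depth.
- camera_model(name): a dict with "K" (3x3 intrinsics, pixels), "dist_coeffs" ([k1, k2, p1, p2, k3] as OpenCV has them; the pictures are not rectified), "rvec" (rotation vector, rad) and "tvec" (3), from world to camera coordinates, as OpenCV has them; the wrist camera has in their place "hand_eye" (4x4, takes a point from camera to tool coordinates, whose origin is the TCP and whose axes are the flange's). Camera axes: x right, y down, z forward; pixel columns grow to the right and rows downward; lengths in m; the calibration is good to about 2 mm. A picture is of the moment at which its call begins: read the wrist's pose just before it. camera_model takes no time and is no camera call.
- hand_in(): hands the job in; it is judged then, once.
Trained networks look in the newest picture that a camera, given by its name, has taken for a name from the list of things; names that differ only in an ending like _2 or _b are one class to them, and where a whole thing is asked for, a point or a joint stands for the part that bears it (a point fixed in the world has none). Each returns a list of dicts, best first, with "confidence" (0 to 1); they miss things now and then, are a little off and sometimes report something else, mostly with a low value. They report only what shows in the picture. A call takes as long as a camera call. They do not tell look-alikes from the thing itself.
- recognise(name, camera): "location" ([column, row] as shares, 0 to 1, of the picture: columns of its width, rows of its height, amid what is visible of it).
- spot_point(name, camera): "location" ([column, row] as shares, 0 to 1, of the picture: columns of its width, rows of its height: a listed point, or the origin of a listed thing).
The state is a dict: "t": time; "joint_pos": joint angles; "dq": joint speeds; "joint_efforts": joint torques, N m; "tcp_pos": TCP position; "eef_rot": TCP orientation; "contact_force": force on the tool from outside, world axes, zero at the start; "wrist_torque": the same for the moment, N m; "opening": finger opening in m; "gripper_force": force on a finger pad.
Only numpy, scipy, OpenCV 4.12 (cv2) and the standard library are available. Lean on these libraries where they do the work, as an engineer would, in place of code of your own. Each camera call takes 0.05 s, during which the arm holds its last target. There are 200 camera calls.

## Working session

There is one attempt and no reset: what is moved stays moved. The work goes in short steps, Python scripts to look and compute and a shell command to move; the robot and the scene stay as the last step left them, time stands still between calls to the robot, and variables do not carry over. Pictures are saved under pics/ and viewed, at most 13 in all, crops included, and the job is handed in when it is done.

```bash
mkdir -p pics; cat > h.py <<'E'
import numpy as np, cv2
from workcell import *
def cam(n):
    m=camera_model(n); return np.array(m["K"]),np.array(m["dist_coeffs"]),m
def ray(n,uv):
    K,d,m=cam(n); p=cv2.undistortPoints(np.array([[uv]],float),K,d)[0,0]
    r=np.array([p[0],p[1],1.])
    R=cv2.Rodrigues(np.array(m["rvec"],float))[0]; t=np.array(m["tvec"],float).ravel()
    return -R.T@t, R.T@r
def atz(n,uv,z):
    o,r=ray(n,uv); return o+r*(z-o[2])/r[2]
def proj(n,P):
    K,d,m=cam(n); return cv2.projectPoints(np.array(P,float).reshape(-1,1,3),np.array(m["rvec"],float),np.array(m["tvec"],float),K,d)[0][:,0]
E
python3 - <<'E'
from h import *
Z=dict(deck_edge=.295,table_axis=.034,post=.119,lever_pad=.168,lever_pivot=.13,head_seat=.034,jar=.034,tin=.034,mug=0,lemon=.03,cream=.014,press=0)
for c in("scene","top"):
    im=snapshot(c); cv2.imwrite(f"pics/{c}0.png",im[...,::-1])
    for k,z in Z.items():
        for r in spot_point(k,c)[:2]:
            uv=np.array(r["location"])*[640,480]
            print(c,k,round(r["confidence"],2),uv.round(),atz(c,uv,z).round(3))
s=observe();print(s["t"],s["tcp_pos"],s["eef_rot"],s["contact_force"])
E
```

```text
scene deck_edge 0.65 [308. 178.] [0.52  0.135 0.295]
scene table_axis 0.58 [327. 328.] [ 0.575 -0.096  0.034]
scene post 0.56 [294. 287.] [ 0.498 -0.046  0.119]
scene lever_pad 0.68 [317. 220.] [0.537 0.13  0.168]
scene lever_pad 0.17 [329. 354.] [ 0.589 -0.245  0.168]
scene lever_pivot 0.95 [367. 228.] [0.664 0.144 0.13 ]
scene head_seat 0.77 [353. 326.] [ 0.637 -0.088  0.034]
scene jar 0.89 [326. 352.] [ 0.577 -0.162  0.034]
scene jar 0.18 [326. 410.] [ 0.587 -0.299  0.034]
scene tin 0.92 [275. 218.] [0.4   0.27  0.034]
scene tin 0.64 [230. 415.] [ 0.389 -0.321  0.034]
scene mug 0.94 [331. 216.] [0.561 0.326 0.   ]
scene mug 0.15 [327. 410.] [ 0.587 -0.283  0.   ]
scene lemon 0.86 [329. 408.] [ 0.592 -0.292  0.03 ]
scene cream 0.92 [258. 288.] [0.389 0.027 0.014]
scene press 0.77 [334. 305.] [ 0.587 -0.005  0.   ]
scene press 0.24 [357. 293.] [0.646 0.035 0.   ]
top deck_edge 0.87 [274. 235.] [0.521 0.141 0.295]
top deck_edge 0.4 [342. 247.] [ 0.487 -0.027  0.295]
top table_axis 0.78 [363. 225.] [ 0.577 -0.101  0.034]
top table_axis 0.52 [330. 223.] [ 0.585 -0.003  0.034]
top post 0.89 [343. 250.] [ 0.496 -0.035  0.119]
top post 0.45 [223. 236.] [0.542 0.303 0.119]
top lever_pad 0.48 [281. 231.] [0.548 0.135 0.168]
top head_seat 0.83 [358. 204.] [ 0.642 -0.087  0.034]
top jar 0.73 [383. 224.] [ 0.578 -0.161  0.034]
top jar 0.37 [421. 223.] [ 0.578 -0.276  0.034]
top tin 0.92 [224. 288.] [0.399 0.318 0.034]
top tin 0.91 [391. 301.] [ 0.348 -0.176  0.034]
top mug 0.58 [226. 237.] [0.555 0.317 0.   ]
top lemon 0.73 [419. 222.] [ 0.581 -0.271  0.03 ]
top lemon 0.7 [314. 295.] [0.371 0.052 0.03 ]
top cream 0.87 [317. 295.] [0.371 0.042 0.014]
top press 0.66 [331. 224.] [ 0.587 -0.006  0.   ]
1.3 [ 0.17806501 -0.59913496  0.23131685] [3.10879577e+00 4.52127044e-01 9.38745647e-05] [ 0.32419524 -0.14300232  0.43732906]
```

View pics/scene0.png

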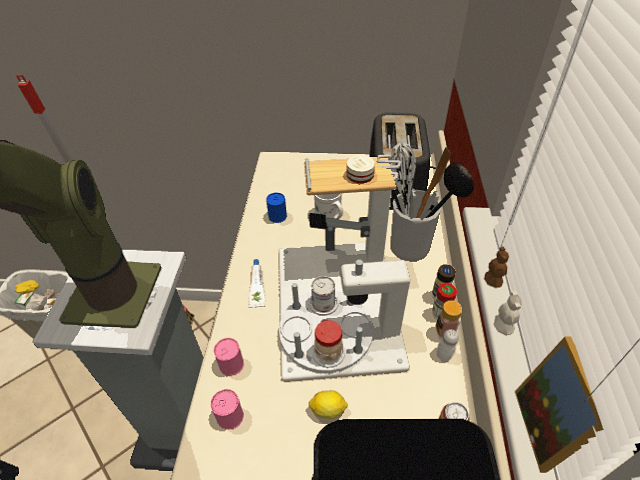

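View pics/top0.png

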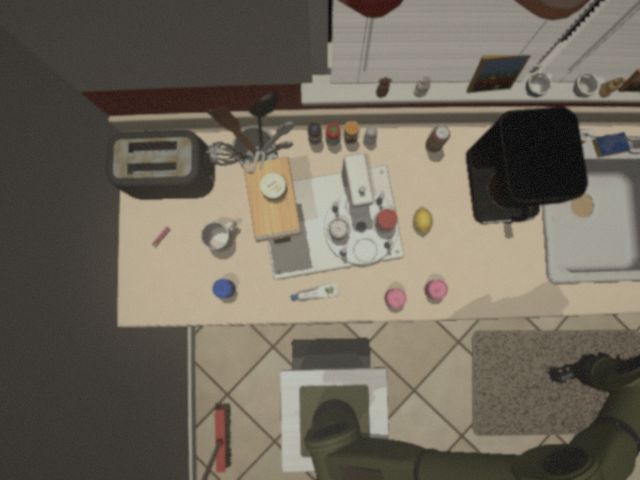

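The scene view shows the jar (red lid, pixel 328,342) in the right seat and the tin (323,294) in the left, so the table must turn counterclockwise. The top view shows the press yawed by about 8°. I'll check the axes, then move.

```bash
cat >> h.py <<'E'
def st():
    s=observe(); R=cv2.Rodrigues(np.array(s["eef_rot"],float))[0]; return s,np.array(s["tcp_pos"]),R
def to(x,y,z):
    s,p,R=st(); d=R.T@(np.array([x,y,z])-p); print("units",(d/.03).round(2),"t",s["t"],"p",p.round(3))
E
python3 - <<'E'
from h import *
s,p,R=st(); print(R.round(3)); to(.503,-.133,.231); print({k:np.round(v,3) for k,v in s.items() if k in("opening","joint_pos")}); print(np.round(camera_model("wrist")["hand_eye"],3))
E
python3 -m handwheel '0 0 0 0 -1'
```

```text
[[ 0.959  0.285  0.   ]
 [ 0.285 -0.959 -0.   ]
 [ 0.     0.    -1.   ]]
units [ 1.481e+01 -1.181e+01  1.000e-02] t 1.3 p [ 0.178 -0.599  0.231]
{'joint_pos': array([ 1.316,  0.689, -0.195,  1.565,  0.157,  0.902, -0.215]), 'opening': np.float64(0.085)}
[[-0.    -0.965 -0.262  0.066]
 [ 1.    -0.    -0.     0.001]
 [ 0.    -0.262  0.965 -0.142]
 [ 0.     0.     0.     1.   ]]
t: 1.42
tcp_pos: [0.178, -0.5991, 0.2313]
eef_rot: [3.109, 0.452, 0.0]
contact_force: [0.0, 0.9, -0.3]
opening: 0.0699
gripper_force: 0.0
```

```bash
python3 -m handwheel '1 -0.8 0 0 -1;1 -0.8 0 0 -1;1 -0.8 0 0 -1;1 -0.8 0 0 -1;1 -0.8 0 0 -1;1 -0.8 0 0 -1;1 -0.8 0 0 -1;1 -0.8 0 0 -1;1 -0.8 0 0 -1;1 -0.8 0 0 -1'; python3 - <<'E'
from h import *
to(.503,-.133,.231); s,p,R=st(); print(R.round(3), np.round(s["joint_pos"],2))
E
```

```text
t: 2.68
tcp_pos: [0.3981, -0.2827, 0.2315]
eef_rot: [3.108, 0.452, 0.001]
contact_force: [0.5, -0.6, -0.2]
opening: -0.0001
gripper_force: 0.0
units [ 4.77 -3.79  0.02] t 2.675 p [ 0.398 -0.283  0.232]
[[ 0.959  0.285  0.001]
 [ 0.285 -0.959 -0.   ]
 [ 0.001  0.001 -1.   ]] [ 0.63  0.51 -0.16  1.97  0.13  0.67 -0.89]
```

```bash
python3 -m handwheel '1 -0.8 0 0 -1;1 -0.8 0 0 -1;1 -0.8 0 0 -1;1 -0.8 0 0 -1;0.8 -0.6 0 0 -1;0 0 0 0 -1'; python3 - <<'E'
from h import *
to(.503,-.133,.075); s,p,R=st()
im=snapshot("wrist"); K,d,m=cam("wrist"); H=np.array(m["hand_eye"]); T=np.eye(4); T[:3,:3]=R;T[:3,3]=p
C=np.linalg.inv(T@H)
def pw(P): return cv2.projectPoints(np.array(P,float).reshape(-1,1,3),cv2.Rodrigues(C[:3,:3])[0],C[:3,3],K,d)[0][:,0]
A=np.array([.576,-.099]);yaw=np.radians(8)
P=[]
for a in (45,135,225,315): P.append([*(A+.095*np.array([np.cos(yaw+np.radians(a)),np.sin(yaw+np.radians(a))])),.119])
P.append([*A,.044]);P.append([.503,-.133,.075])
im=im.copy()
for q,Q in zip(pw(P),P): print(np.round(Q,3),q.round()); cv2.drawMarker(im,tuple(int(v) for v in q) if abs(q).max()<2000 else (0,0),(0,255,0),0,12,2)
cv2.imwrite("pics/w1.png",im[...,::-1])
E
```

```text
t: 3.42
tcp_pos: [0.5045, -0.1306, 0.2314]
eef_rot: [-3.107, -0.46, -0.003]
contact_force: [0.1, -0.2, 0.2]
opening: -0.0001
gripper_force: 0.0
units [-0.08  0.07  5.21] t 3.425 p [ 0.505 -0.131  0.231]
[ 0.633 -0.023  0.119] [224.  21.]
[ 0.5   -0.042  0.119] [209. 211.]
[ 0.519 -0.175  0.119] [378. 237.]
[ 0.652 -0.156  0.119] [415.  53.]
[ 0.576 -0.099  0.044] [310. 139.]
[ 0.503 -0.133  0.075] [322. 228.]
```

View pics/w1.png

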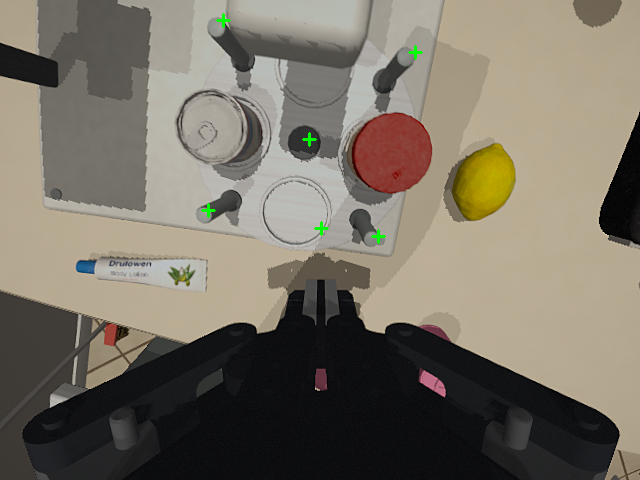

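The wrist view confirms the model: all four posts fall within about 5 px of the predictions (front right post at 378,237), and the empty front seat is at 297,210. I'll descend into the gap and push.

```bash
python3 -m handwheel '0 0 1 0 -1;0 0 1 0 -1;0 0 1 0 -1;0 0 1 0 -1;0 0 1 0 -1;0 0 0.3 0 -1;0 0 0 0 -1'; python3 - <<'E'
from h import *
s,p,R=st(); A=np.array([.576,-.099]); q=p.copy()
for a in (215,225,235,245,255,262,270,277):
    r=.088; t=np.array([*(A+r*np.array([np.cos(np.radians(a)),np.sin(np.radians(a))])),.075]); print(a,t.round(3),(R.T@(t-q)/.03).round(2)); q=t
E
```

```text
t: 4.35
tcp_pos: [0.5023, -0.1342, 0.0724]
eef_rot: [3.109, 0.45, -0.001]
contact_force: [0.6, -0.5, 0.8]
opening: -0.0
gripper_force: 0.0
215 [ 0.504 -0.149  0.075] [-0.09  0.5  -0.09]
225 [ 0.514 -0.161  0.075] [ 0.2   0.47 -0.  ]
235 [ 0.526 -0.171  0.075] [ 0.28  0.43 -0.  ]
245 [ 0.539 -0.179  0.075] [ 0.35  0.37 -0.  ]
255 [ 0.553 -0.184  0.075] [ 0.41  0.3  -0.  ]
262 [ 0.564 -0.186  0.075] [ 0.32  0.17 -0.  ]
270 [ 0.576 -0.187  0.075] [ 0.38  0.14 -0.  ]
277 [ 0.587 -0.186  0.075] [ 0.35  0.08 -0.  ]
```

```bash
python3 -m handwheel '-0.1 0.5 0 0 -1;0.1 0.25 0 0 -1;0.1 0.23 0 0 -1;0.14 0.22 0 0 -1;0.14 0.22 0 0 -1;0.18 0.18 0 0 -1;0.18 0.18 0 0 -1;0.2 0.15 0 0 -1;0.2 0.15 0 0 -1;0.16 0.08 0 0 -1;0.16 0.08 0 0 -1'; python3 - <<'E'
from h import *
to(.576,-.187,.075);to(.587,-.186,.075)
im=snapshot("top"); cv2.imwrite("pics/top1.png",cv2.resize(im[170:300,250:450,::-1],None,fx=3,fy=3))
print(spot_point("jar","top")[:2])
E
```

```text
t: 5.72
tcp_pos: [0.5644, -0.1854, 0.0722]
eef_rot: [3.109, 0.452, 0.0]
contact_force: [-1.9, 0.4, -0.5]
opening: -0.0
gripper_force: 0.0
units [ 0.36  0.16 -0.09] t 5.725 p [ 0.564 -0.185  0.072]
units [ 0.72  0.23 -0.09] t 5.725 p [ 0.564 -0.185  0.072]
[{'location': [0.5833, 0.436], 'confidence': 0.85}]
```

View pics/top1.png

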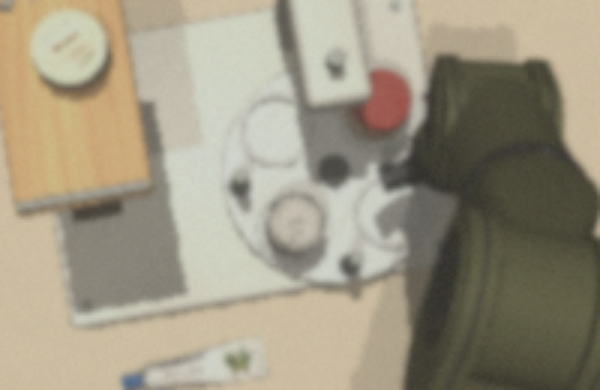

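The table has turned about 40° and the jar (385,100 in the crop) is moving toward the head. I'll push past half way.

```bash
python3 -m handwheel '0.18 0.08 0 0 -1;0.18 0.08 0 0 -1;0.18 0.04 0 0 -1;0.18 0.03 0 0 -1;0.15 0 0 0 -1;0 0 0 0 -1'; python3 -m handwheel '0 0 0 0 -1;0 0 0 0 -1;0 0 0 0 -1;0 0 0 0 -1'; python3 - <<'E'
from h import *
im=snapshot("top"); cv2.imwrite("pics/top2.png",cv2.resize(im[170:300,250:450,::-1],None,fx=3,fy=3))
for k in("jar","post","tin"):
  for r in spot_point(k,"top")[:4]:
    uv=np.array(r["location"])*[640,480]; print(k,r["confidence"],atz("top",uv,.119 if k=="post" else .034).round(3))
E
```

```text
t: 6.58
tcp_pos: [0.592, -0.1839, 0.0725]
eef_rot: [-3.109, -0.453, -0.003]
contact_force: [0.3, 0.0, -0.6]
opening: -0.0004
gripper_force: 0.0
t: 7.08
tcp_pos: [0.5909, -0.1845, 0.0723]
eef_rot: [3.109, 0.452, 0.0]
contact_force: [-0.1, -0.1, -0.1]
opening: 0.0002
gripper_force: 0.0
jar 0.6 [ 0.626 -0.115  0.034]
jar 0.22 [ 0.638 -0.086  0.034]
post 0.97 [ 0.478 -0.129  0.119]
tin 0.88 [0.402 0.307 0.034]
tin 0.6 [ 0.507 -0.07   0.034]
```

View pics/top2.png

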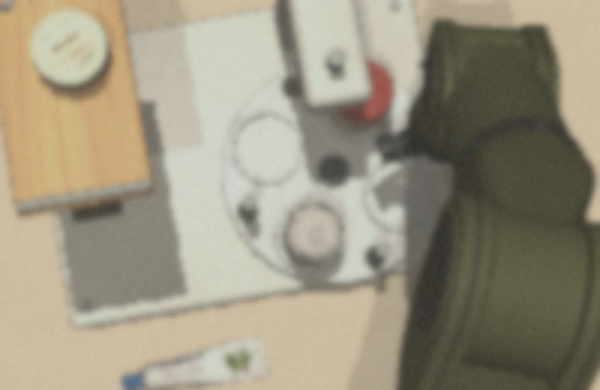

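The table is about 55–60° round and the tool is unloaded. I'll wait to see whether the detent draws it on.

```bash
python3 -m handwheel '0 0 0 0 -1;0 0 0 0 -1;0 0 0 0 -1;0 0 0 0 -1'; python3 - <<'E'
from h import *
im=snapshot("top"); 
for k in("jar","post","tin"):
  for r in spot_point(k,"top")[:4]:
    uv=np.array(r["location"])*[640,480]; print(k,r["confidence"],atz("top",uv,.119 if k=="post" else .034).round(3))
E
```

```text
t: 7.78
tcp_pos: [0.5909, -0.1844, 0.0723]
eef_rot: [3.109, 0.452, 0.0]
contact_force: [-0.1, -0.5, -0.1]
opening: 0.0001
gripper_force: 0.0
jar 0.83 [ 0.632 -0.107  0.034]
post 0.74 [ 0.491 -0.125  0.119]
post 0.63 [0.371 0.044 0.119]
tin 0.91 [ 0.507 -0.068  0.034]
tin 0.53 [0.392 0.309 0.034]
```

It has stalled near 1.0 rad with friction holding it. I'll push on gently along the press's x axis, keeping the body clear of the head.

```bash
python3 -m handwheel '0.15 0.02 0 0 -1;0.15 0.02 0 0 -1;0.15 0.02 0 0 -1;0.15 0.02 0 0 -1;0 0 0 0 -1;0 0 0 0 -1'; python3 - <<'E'
from h import *
im=snapshot("top"); 
for k in("jar","post","tin"):
  for r in spot_point(k,"top")[:4]:
    uv=np.array(r["location"])*[640,480]; print(k,r["confidence"],atz("top",uv,.119 if k=="post" else .034).round(3))
E
```

```text
t: 8.72
tcp_pos: [0.6091, -0.1819, 0.0724]
eef_rot: [3.108, 0.452, 0.001]
contact_force: [-0.9, -0.4, 0.0]
opening: 0.0004
gripper_force: 0.0
jar 0.44 [ 0.632 -0.097  0.034]
post 0.9 [ 0.497 -0.148  0.119]
tin 0.83 [0.397 0.315 0.034]
tin 0.57 [ 0.506 -0.086  0.034]
```

```bash
python3 -m handwheel '0.15 0.02 0 0 -1;0.15 0.01 0 0 -1;0.15 0 0 0 -1;0.15 -0.02 0 0 -1;0.1 -0.03 0 0 -1;0 0 0 0 -1;0 0 0 0 -1'; python3 - <<'E'
from h import *
im=snapshot("top"); cv2.imwrite("pics/top3.png",cv2.resize(im[170:300,250:450,::-1],None,fx=3,fy=3))
for k in("jar","post","tin"):
  for r in spot_point(k,"top")[:4]:
    uv=np.array(r["location"])*[640,480]; print(k,r["confidence"],atz("top",uv,.119 if k=="post" else .034).round(3))
E
```

```text
t: 9.8
tcp_pos: [0.6287, -0.1752, 0.0723]
eef_rot: [3.109, 0.452, -0.0]
contact_force: [-0.3, 0.9, 0.2]
opening: 0.0001
gripper_force: 0.0
jar 0.7 [ 0.649 -0.081  0.034]
post 0.79 [ 0.517 -0.166  0.119]
tin 0.78 [ 0.496 -0.104  0.034]
tin 0.68 [0.406 0.307 0.034]
tin 0.68 [ 0.59  -0.011  0.034]
tin 0.67 [0.383 0.058 0.034]
```

View pics/top3.png

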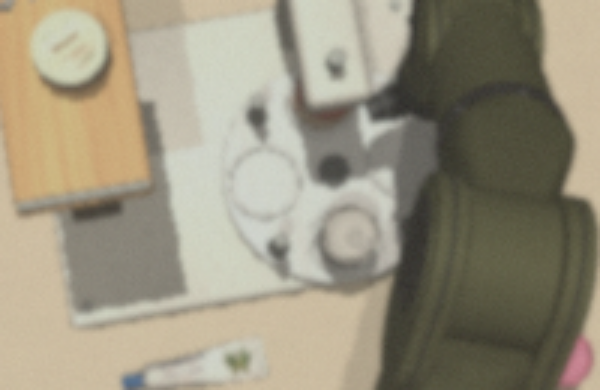

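```bash
python3 - <<'E'
from h import *
s,p,R=st()
im=snapshot("wrist").copy(); K,d,m=cam("wrist"); H=np.array(m["hand_eye"]); T=np.eye(4); T[:3,:3]=R;T[:3,3]=p
C=np.linalg.inv(T@H)
def pw(P): return cv2.projectPoints(np.array(P,float).reshape(-1,1,3),cv2.Rodrigues(C[:3,:3])[0],C[:3,3],K,d)[0][:,0]
A=np.array([.576,-.099]);yaw=np.radians(8)
P=[[*(A+.095*np.array([np.cos(yaw+np.radians(a)),np.sin(yaw+np.radians(a))])),.119] for a in (45,135,225,315)]
P+=[[*(A+.07*np.array([np.cos(yaw+np.radians(a)),np.sin(yaw+np.radians(a))])),.034] for a in (0,90,270)]
P.append([*A,.044])
for q,Q in zip(pw(P),P): print(np.round(Q,3),q.round()); cv2.drawMarker(im,tuple(int(v) for v in q) if abs(q).max()<2000 else (0,0),(0,255,0),0,12,2)
cv2.imwrite("pics/w2.png",im[...,::-1])
E
```

```text
[ 0.633 -0.023  0.119] [-130.  219.]
[ 0.5   -0.042  0.119] [-54. 514.]
[ 0.519 -0.175  0.119] [245. 565.]
[ 0.652 -0.156  0.119] [279. 280.]
[ 0.645 -0.089  0.034] [177. 200.]
[ 0.566 -0.03   0.034] [ 60. 297.]
[ 0.586 -0.168  0.034] [288. 330.]
[ 0.576 -0.099  0.044] [166. 322.]
```

View pics/w2.png

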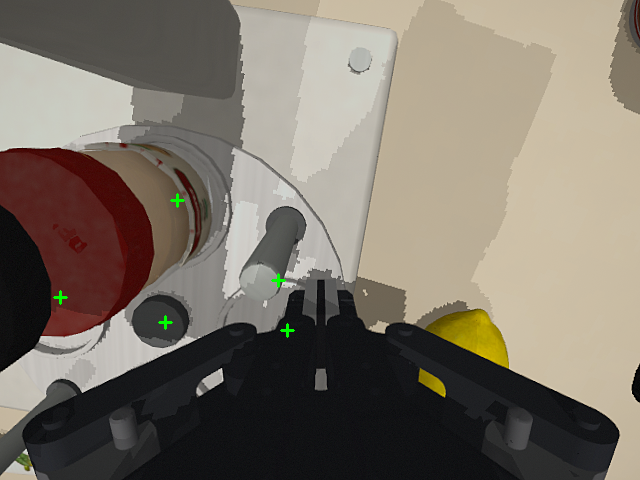

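```bash
cat >> h.py <<'E'
def watz(p,R,uv,z):
    K,d,m=cam("wrist"); H=np.array(m["hand_eye"]); q=cv2.undistortPoints(np.array([[uv]],float),K,d)[0,0]
    o=R@H[:3,3]+p; r=R@H[:3,:3]@np.array([q[0],q[1],1]); return o+r*(z-o[2])/r[2]
E
python3 - <<'E'
from h import *
s,p,R=st()
a=watz(np.array([.5045,-.1306,.2314]),cv2.Rodrigues(np.array([-3.107,-.46,-.003]))[0],(405,59),.119)
f=watz(np.array([.5045,-.1306,.2314]),cv2.Rodrigues(np.array([-3.107,-.46,-.003]))[0],(377,239),.119)
l=watz(np.array([.5045,-.1306,.2314]),cv2.Rodrigues(np.array([-3.107,-.46,-.003]))[0],(206,212),.119)
rl=watz(np.array([.5045,-.1306,.2314]),cv2.Rodrigues(np.array([-3.107,-.46,-.003]))[0],(218,28),.119)
c=watz(p,R,(262,280),.119)
ax=(a+f+l+rl)/4
ang=lambda v:np.degrees(np.arctan2(v[1]-ax[1],v[0]-ax[0]))
print(ax.round(4),[(v.round(4),ang(v).round(1)) for v in (a,f,l,rl,c)])
E
```

```text
[ 0.5723 -0.0965  0.119 ] [(array([ 0.646 , -0.1508,  0.119 ]), np.float64(-36.4)), (array([ 0.5168, -0.1748,  0.119 ]), np.float64(-125.3)), (array([ 0.4987, -0.0401,  0.119 ]), np.float64(142.5)), (array([ 0.6275, -0.0205,  0.119 ]), np.float64(54.0)), (array([ 0.6504, -0.1511,  0.119 ]), np.float64(-34.9))]
```

The jar's lid is under the head in the wrist view. The rear right post at (262,280) sits at -34.9° against -36.3° when home, so the table is in its notch. I'll back off and then rise.

```bash
python3 -m handwheel '-0.3 0.1 0 0 -1;-0.3 0.1 0 0 -1;-0.4 0.1 0 0 -1;0 0 -0.5 0 -1;0 0 -1 0 -1;0 0 -1 0 -1;0 0 -1 0 -1;-0.5 0 -1 0 -1;-1 0 -1 0 -1;-1 0 -1 0 -1;-1 0 -1 0 -1;-1 0 -1 0 -1'; python3 - <<'E'
from h import *
s,p,R=st(); print(np.round(s["joint_pos"],2),p.round(3))
im=snapshot("top"); 
for k in("jar","post","tin","head_seat"):
  for r in spot_point(k,"top")[:3]:
    uv=np.array(r["location"])*[640,480]; print(k,r["confidence"],uv.round(),atz("top",uv,.119 if k=="post" else .034).round(3))
cv2.imwrite("pics/top4.png",cv2.resize(im[170:300,250:450,::-1],None,fx=3,fy=3))
E
```

```text
t: 11.55
tcp_pos: [0.4725, -0.2307, 0.3295]
eef_rot: [3.108, 0.453, 0.003]
contact_force: [0.1, -0.7, 0.6]
opening: -0.0001
gripper_force: 0.0
[ 0.48  0.44 -0.18  1.73  0.09  0.98 -1.01] [ 0.472 -0.231  0.329]
jar 0.64 [365. 249.] [ 0.503 -0.103  0.034]
jar 0.43 [355. 204.] [ 0.642 -0.079  0.034]
post 0.63 [389. 240.] [ 0.519 -0.166  0.119]
tin 0.79 [391. 300.] [ 0.352 -0.177  0.034]
tin 0.69 [431. 287.] [ 0.385 -0.296  0.034]
tin 0.68 [223. 288.] [0.398 0.319 0.034]
head_seat 0.81 [355. 203.] [ 0.644 -0.079  0.034]
head_seat 0.49 [225. 236.] [0.553 0.313 0.034]
```

```bash
python3 -m handwheel '-0.5 0 -1 0 -1;0 0 -1 0 -1;0 0 -1 0 -1;0 0 -1 0 -1;0 -1 -1 0 -1;0 -1 -1 0 -1;0 -1 -1 0 -1;0 -1 -1 0 -1;0 -1 -1 0 -1;0 -1 -1 0 -1;0 -1 -1 0 -1;0 -1 -1 0 -1'; python3 - <<'E'
from h import *
s,p,R=st(); print(np.round(s["joint_pos"],2),p.round(3),R[:,2].round(3))
E
```

```text
t: 13.3
tcp_pos: [0.3907, -0.0031, 0.6875]
eef_rot: [-3.108, -0.455, 0.002]
contact_force: [0.3, -0.1, -0.5]
opening: 0.0001
gripper_force: 0.0
[ 0.15  0.12 -0.32  1.11  0.04  1.92 -1.44] [ 0.391 -0.003  0.688] [-0.001  0.001 -1.   ]
```

```bash
python3 -m handwheel '0 -1 -1 0 -1;0 -1 -1 0 -1;0 -0.5 -1 0 -1;0 0 -1 0 -1;0 0 -1 0 -1;0 0 -1 0 -1'; python3 - <<'E'
from h import *
s,p,R=st(); print(np.round(s["joint_pos"],2),p.round(3),R.round(3))
E
```

```text
t: 14.05
tcp_pos: [0.3699, 0.0501, 0.7606]
eef_rot: [3.106, 0.453, 0.079]
contact_force: [0.7, 0.7, -0.9]
opening: 0.0001
gripper_force: 0.0
[-0.74  0.12  0.64  0.9  -0.08  2.09 -1.43] [0.37  0.05  0.761] [[ 0.957  0.286  0.05 ]
 [ 0.286 -0.958  0.006]
 [ 0.049  0.009 -0.999]]
```

```bash
python3 -m handwheel '1 0 -1 0 -1;1 0 -1 0 -1;1 0 -1 0 -1;1 0 -1 0 -1;1 0 -1 0 -1;1 0 -1 0 -1'; python3 - <<'E'
from h import *
s,p,R=st(); print(np.round(s["joint_pos"],2),p.round(3),R.round(3))
E
```

```text
t: 14.8
tcp_pos: [0.4853, 0.0912, 0.79]
eef_rot: [-3.088, -0.451, -0.328]
contact_force: [-0.6, 0.2, -0.3]
opening: 0.0002
gripper_force: 0.0
[-0.45  0.31  0.38  0.55 -0.14  2.09 -1.47] [0.485 0.091 0.79 ] [[ 0.937  0.283  0.205]
 [ 0.282 -0.959  0.034]
 [ 0.206  0.026 -0.978]]
```

```bash
python3 -m handwheel '0.5 0 -1 0 -1;0.5 0 -1 0 -1;0.5 0 -1 0 -1;0.5 0 -1 0 -1;0.5 0 -1 0 -1;0.5 0 -1 0 -1'; python3 - <<'E'
from h import *
s,p,R=st(); print(np.round(s["joint_pos"],2),p.round(3),R.round(3))
E
```

```text
t: 15.55
tcp_pos: [0.4796, 0.0979, 0.8421]
eef_rot: [-3.051, -0.442, -0.55]
contact_force: [0.2, 0.3, -0.6]
opening: -0.0002
gripper_force: 0.0
[-0.5   0.28  0.44  0.43 -0.17  2.09 -1.48] [0.48  0.098 0.842] [[ 0.899  0.277  0.341]
 [ 0.273 -0.96   0.06 ]
 [ 0.344  0.039 -0.938]]
```

```bash
python3 -m handwheel '0.5 0 -1 0 -1;0.5 0 -1 0 -1;0.5 0 -1 0 -1;0.5 0 -1 0 -1;0.5 0 -1 0 -1;0.5 0 -1 0 -1;0.5 0 -1 0 -1;0.5 0 -1 0 -1'; python3 - <<'E'
from h import *
s,p,R=st(); print(np.round(s["joint_pos"],2),p.round(3),R.round(3))
E
```

```text
t: 16.55
tcp_pos: [0.442, 0.1009, 0.9133]
eef_rot: [-2.978, -0.433, -0.824]
contact_force: [-0.3, -0.2, 0.3]
opening: -0.0001
gripper_force: 0.0
[-0.62  0.21  0.6   0.33 -0.21  2.09 -1.5 ] [0.442 0.101 0.913] [[ 0.822  0.271  0.501]
 [ 0.259 -0.961  0.094]
 [ 0.507  0.052 -0.86 ]]
```

```bash
python3 -m handwheel '0.7 0 -1 0 -1;0.7 0 -1 0 -1;0.7 0 -1 0 -1;0.7 0 -1 0 -1;0 0 0 0 -1'; python3 - <<'E'
from h import *
s,p,R=st(); print(np.round(s["joint_pos"],2),p.round(3),R.round(3)); to(.35,.10,.4);to(.35,.1,.25)
E
```

```text
t: 17.18
tcp_pos: [0.4267, 0.1039, 0.9492]
eef_rot: [-2.926, -0.427, -0.97]
contact_force: [-0.3, 0.0, -0.1]
opening: 0.0001
gripper_force: 0.0
[-0.68  0.2   0.7   0.25 -0.25  2.09 -1.51] [0.427 0.104 0.949] [[ 0.768  0.267  0.582]
 [ 0.249 -0.962  0.113]
 [ 0.59   0.058 -0.805]]
units [-12.8   -1.62  13.24] t 17.175 p [0.427 0.104 0.949]
units [-15.75  -1.91  17.27] t 17.175 p [0.427 0.104 0.949]
```

```bash
python3 -m handwheel '-0.9 -0.1 0.9 0 -1;-0.9 -0.1 0.9 0 -1;-0.9 -0.1 0.9 0 -1;-0.9 -0.1 0.9 0 -1;-0.9 -0.1 0.9 0 -1;-0.9 -0.1 0.9 0 -1;-0.9 -0.1 0.9 0 -1;-0.9 -0.1 0.9 0 -1'; python3 - <<'E'
from h import *
s,p,R=st(); print(np.round(s["joint_pos"],2),p.round(3),R.round(3)); to(.35,.10,.4)
E
```

```text
t: 18.18
tcp_pos: [0.3731, 0.1091, 0.7016]
eef_rot: [-2.916, -0.365, -0.952]
contact_force: [-0.3, 0.3, 0.2]
opening: -0.0001
gripper_force: 0.0
[-1.34 -0.35  0.34  1.61  0.55  1.39 -2.28] [0.373 0.109 0.702] [[ 0.782  0.239  0.575]
 [ 0.207 -0.971  0.123]
 [ 0.588  0.023 -0.809]]
units [-6.57 -0.12  7.65] t 18.175 p [0.373 0.109 0.702]
```

```bash
python3 -m handwheel '-0.9 0 1 1 -1;-0.9 0 1 1 -1;-0.9 0 1 1 -1'; python3 - <<'E'
from h import *
s,p,R=st(); print(np.round(s["joint_pos"],2),p.round(3),R.round(3)); to(.35,.10,.4)
E
```

```text
t: 18.55
tcp_pos: [0.3604, 0.1088, 0.5812]
eef_rot: [-2.88, -0.053, -0.919]
contact_force: [-0.9, -0.6, 0.9]
opening: -0.0
gripper_force: 0.0
[-1.24 -0.37  0.3   1.98  0.58  1.08 -2.63] [0.36  0.109 0.581] [[ 0.815  0.069  0.575]
 [-0.002 -0.992  0.123]
 [ 0.579 -0.101 -0.809]]
units [-3.78  0.88  4.65] t 18.55 p [0.36  0.109 0.581]
```

```bash
python3 -m handwheel '0 0 0 -1 -1;0 0 0 -1 -1;0 0 0 -1 -1;0 0 0 -1 -1;0 0 0 -1 -1;0 0 0 -1 -1;0 0 0 -1 -1;0 0 0 -1 -1'; python3 - <<'E'
from h import *
s,p,R=st(); print(np.round(s["joint_pos"],2),p.round(3),R.round(3)); to(.36,.10,.4)
E
```

```text
t: 19.55
tcp_pos: [0.3608, 0.1089, 0.5824]
eef_rot: [2.804, 0.868, 0.95]
contact_force: [0.4, -0.2, -0.5]
opening: -0.0002
gripper_force: 0.0
[-1.4  -0.4   0.36  1.98  0.65  1.16 -2.16] [0.361 0.109 0.582] [[ 0.652  0.494  0.575]
 [ 0.528 -0.84   0.122]
 [ 0.543  0.224 -0.809]]
units [-3.48 -1.13  4.87] t 19.55 p [0.361 0.109 0.582]
```

```bash
python3 -m handwheel '-0.4 0 1 -1 -1;-0.4 -0.2 1 -1 -1;-0.4 -0.2 1 -1 -1;-0.4 -0.2 1 -1 -1;-0.4 -0.2 1 0 -1'; python3 - <<'E'
from h import *
s,p,R=st(); print(np.round(s["joint_pos"],2),p.round(3),R.round(3)); to(.42,.11,.3)
E
```

```text
t: 20.18
tcp_pos: [0.3981, 0.1072, 0.4227]
eef_rot: [2.591, 1.217, 0.907]
contact_force: [0.8, -0.4, 0.1]
opening: -0.0003
gripper_force: 0.0
[-1.5  -0.24  0.74  2.37  0.94  0.57 -2.14] [0.398 0.107 0.423] [[ 0.491  0.654  0.575]
 [ 0.738 -0.663  0.124]
 [ 0.463  0.363 -0.809]]
units [-1.47 -1.07  3.74] t 20.175 p [0.398 0.107 0.423]
```

```bash
python3 -m handwheel '-0.3 -0.3 1 0 -1;-0.3 -0.3 1 0 -1;-0.3 -0.3 1 0 -1;-0.3 -0.3 1 0 -1;0 0 1 0 -1;0 0 0 0 -1'; python3 - <<'E'
from h import *
s,p,R=st(); print(np.round(s["joint_pos"],2),p.round(3),R.round(3)); to(.50,.13,.225)
im=snapshot("wrist"); cv2.imwrite("pics/w3.png",im[...,::-1])
for k,z in(("lever_pad",.168),("deck_edge",.295),("lever_pivot",.13)):
  for r in spot_point(k,"wrist")[:2]:
    uv=np.array(r["location"])*[640,480]; print(k,round(r["confidence"],2),uv.round(),watz(p,R,uv,z).round(3))
E
```

```text
t: 20.92
tcp_pos: [0.4358, 0.114, 0.3681]
eef_rot: [2.554, 1.198, 0.918]
contact_force: [0.1, -0.5, 0.1]
opening: 0.0003
gripper_force: 0.0
[-0.77  0.07  0.27  2.44  1.49  0.18 -2.62] [0.436 0.114 0.368] [[ 0.486  0.636  0.599]
 [ 0.744 -0.661  0.098]
 [ 0.458  0.398 -0.795]]
units [-0.75 -0.89  5.12] t 20.925 p [0.436 0.114 0.368]
lever_pad 0.64 [294. 236.] [0.535 0.135 0.168]
deck_edge 0.9 [332. 219.] [0.512 0.13  0.295]
lever_pivot 0.72 [190. 166.] [0.514 0.276 0.13 ]
```

View pics/w3.png

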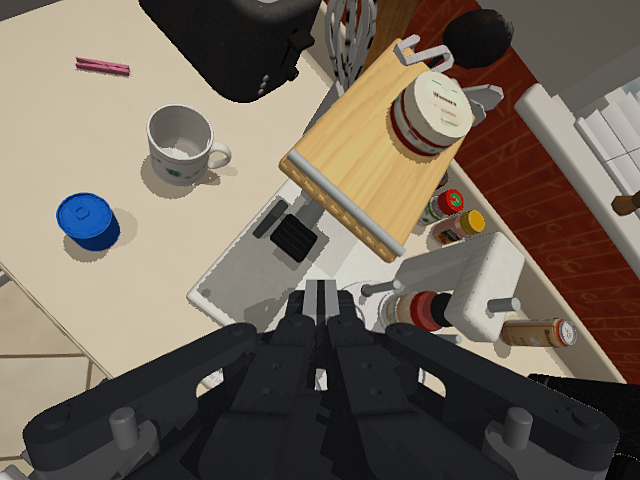

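The pad shows at (294,236), giving (0.537, 0.135), under the wooden deck, which matches the fixed cameras. Joint 7 is near its limit, so I'll unwind it by turning the tool.

```bash
python3 -m handwheel '0 0 0 -1 -1;0 0 0 -1 -1;0 0 0 -1 -1;0 0 0 -1 -1;0 0 0 -1 -1;0 0 0 -1 -1;0 0 0 -1 -1;0 0 0 -1 -1;0 0 0 -1 -1;0 0 0 -1 -1;0 0 0 -1 -1;0 0 0 -1 -1'; python3 - <<'E'
from h import *
s,p,R=st(); print(np.round(s["joint_pos"],2),p.round(3),R.round(3)); to(.48,.125,.30)
E
```

```text
t: 22.62
tcp_pos: [0.4349, 0.1173, 0.3689]
eef_rot: [1.718, 2.005, 0.69]
contact_force: [1.3, -0.7, 0.6]
opening: -0.0001
gripper_force: 0.0
[-0.79  0.06  0.29  2.44  1.49  0.18 -1.78] [0.435 0.117 0.369] [[-0.156  0.785  0.6  ]
 [ 0.988  0.118  0.104]
 [ 0.011  0.608 -0.794]]
units [-0.01 -0.19  2.75] t 22.625 p [0.435 0.117 0.369]
```

```bash
python3 -m handwheel '0 0 0.5 -1 -1;0 0 0.5 -1 -1;0 0 0.5 -1 -1;0 0 0.5 -1 -1;0 0 0.5 -1 -1;0 0 0.5 -1 -1'; python3 - <<'E'
from h import *
s,p,R=st(); print(np.round(s["joint_pos"],2),p.round(3),R.round(3)); to(.50,.13,.24)
E
```

```text
t: 23.38
tcp_pos: [0.4885, 0.1262, 0.2989]
eef_rot: [1.242, 2.256, 0.544]
contact_force: [0.9, 0.9, 0.1]
opening: 0.0
gripper_force: 0.0
[-0.42  0.31 -0.05  2.45  2.47  0.32 -2.34] [0.489 0.126 0.299] [[-0.456  0.657  0.601]
 [ 0.858  0.503  0.102]
 [-0.235  0.562 -0.793]]
units [ 0.4  -0.79  1.8 ] t 23.375 p [0.489 0.126 0.299]
```

```bash
python3 -m handwheel '0 0 0 -1 -1;0 0 0 -1 -1;0 0 0 -1 -1;0 0 0 -1 -1;0 0 0 -1 -1;0 0 0 -1 -1'; python3 - <<'E'
from h import *
s,p,R=st(); print(np.round(s["joint_pos"],2),p.round(3),R.round(3)); to(.495,.13,.24);to(.51,.13,.21)
E
```

```text
t: 24.12
tcp_pos: [0.4882, 0.1263, 0.2993]
eef_rot: [0.732, 2.42, 0.383]
contact_force: [0.8, -0.3, 0.6]
opening: -0.0002
gripper_force: 0.0
[-0.51  0.31  0.07  2.46  2.6   0.3  -2.04] [0.488 0.126 0.299] [[-0.684  0.414  0.601]
 [ 0.579  0.809  0.102]
 [-0.444  0.418 -0.793]]
units [ 0.79 -0.63  1.72] t 24.125 p [0.488 0.126 0.299]
units [ 0.9  -0.84  2.81] t 24.125 p [0.488 0.126 0.299]
```

```bash
python3 -m handwheel '0.2 -0.16 0.43 0 -1;0.2 -0.16 0.43 0 -1;0.2 -0.16 0.43 0 -1;0.2 -0.16 0.43 0 -1;0.1 -0.2 1 0 -1;0 0 0 0 -1'; python3 - <<'E'
from h import *
s,p,R=st(); print(np.round(s["joint_pos"],2),p.round(3),R.round(3)); to(.54,.136,.185);to(.54,.136,.17)
im=snapshot("wrist"); cv2.imwrite("pics/w4.png",im[...,::-1])
for k,z in(("lever_pad",.168),("deck_edge",.295)):
  for r in spot_point(k,"wrist")[:2]:
    uv=np.array(r["location"])*[640,480]; print(k,round(r["confidence"],2),uv.round(),watz(p,R,uv,z).round(3))
E
```

```text
t: 24.88
tcp_pos: [0.5085, 0.1297, 0.2104]
eef_rot: [0.735, 2.422, 0.381]
contact_force: [-0.7, 0.4, -0.0]
opening: 0.0005
gripper_force: 0.0
[-0.37  0.57 -0.12  2.52  2.74  0.63 -2.2 ] [0.508 0.13  0.21 ] [[-0.684  0.417  0.599]
 [ 0.581  0.808  0.1  ]
 [-0.442  0.416 -0.795]]
units [-0.22  0.26  1.32] t 24.875 p [0.508 0.13  0.21 ]
units [-0.    0.05  1.72] t 24.875 p [0.508 0.13  0.21 ]
lever_pad 0.55 [320. 262.] [0.54  0.133 0.168]
```

View pics/w4.png

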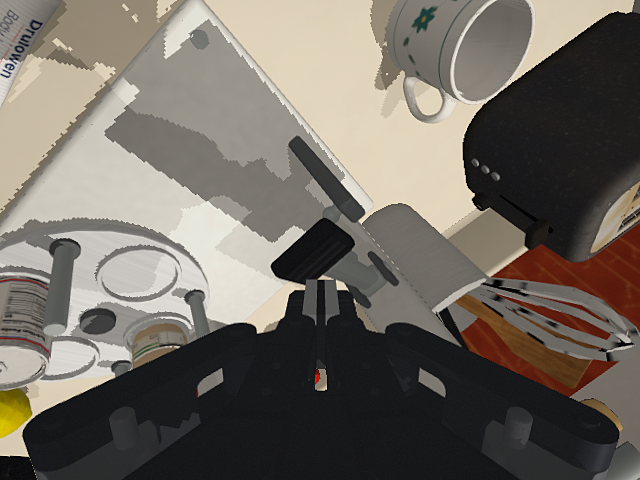

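The pad (315,250) lies just ahead of the fingertips. I'll square the gripper body to the deck edge, then come in above the pad.

```bash
python3 -m handwheel '0 0 0 -1 -1;0 0 0 -1 -1;0 0 0 -1 -1;0 0 0 -1 -1;0 0 0 -1 -1;0 0 0 -1 -1;0 0 0 -1 -1;0 0 0 -1 -1'; python3 - <<'E'
from h import *
s,p,R=st(); print(np.round(s["joint_pos"],2),p.round(3),R.round(3),s["contact_force"]); to(.532,.134,.182);print((R.T@[0,0,-1]).round(3))
E
```

```text
t: 26.02
tcp_pos: [0.5087, 0.1288, 0.2134]
eef_rot: [0.04, 2.491, 0.154]
contact_force: [-0.2, -0.2, -0.0]
opening: 0.0001
gripper_force: 0.0
[-0.47  0.57  0.04  2.53  2.89  0.61 -1.79] [0.509 0.129 0.213] [[-0.798 -0.009  0.602]
 [ 0.066  0.993  0.101]
 [-0.599  0.121 -0.792]] [-0.15860898 -0.182619   -0.03821399]
units [0.02 0.04 1.31] t 26.025 p [0.509 0.129 0.213]
[ 0.599 -0.121  0.792]
```

```bash
python3 -m handwheel '0 0 0.45 0 -1;0 0 0.45 0 -1;0 0 0.4 0 -1;0 0 0 0 -1'; python3 -m handwheel '0.18 -0.04 0.24 0 -1;0.18 -0.04 0.24 0 -1;0 0 0 0 -1'; python3 - <<'E'
from h import *
s,p,R=st(); print(np.round(s["joint_pos"],2),p.round(3),R[:,2].round(3),s["contact_force"].round(2))
E
```

```text
t: 26.52
tcp_pos: [0.5326, 0.1323, 0.1797]
eef_rot: [0.044, 2.494, 0.154]
contact_force: [0.4, 0.3, 0.4]
opening: 0.0001
gripper_force: 0.0
t: 26.9
tcp_pos: [0.5319, 0.1321, 0.1617]
eef_rot: [0.043, 2.495, 0.154]
contact_force: [0.7, -0.5, 0.9]
opening: -0.0003
gripper_force: 0.5
[-0.43  0.72  0.01  2.5   2.92  0.73 -1.81] [0.532 0.132 0.162] [ 0.599  0.1   -0.794] [ 0.66 -0.51  0.9 ]
```

```bash
python3 -m handwheel '0.18 -0.04 0.24 0 -1;0.18 -0.04 0.24 0 -1;0 0 0 0 -1'; python3 - <<'E'
from h import *
s,p,R=st(); print(np.round(s["joint_pos"],2),p.round(3),R[:,2].round(3),s["contact_force"].round(2))
E
```

```text
t: 27.28
tcp_pos: [0.532, 0.132, 0.1435]
eef_rot: [0.043, 2.495, 0.154]
contact_force: [0.2, -0.3, 1.6]
opening: 0.0002
gripper_force: 0.6
[-0.42  0.78 -0.    2.51  2.93  0.8  -1.82] [0.532 0.132 0.144] [ 0.599  0.101 -0.794] [ 0.24 -0.26  1.56]
```

```bash
python3 -m handwheel '0.18 -0.04 0.24 0 -1;0.18 -0.04 0.24 0 -1;0 0 0 0 -1'; python3 -m handwheel '0.18 -0.04 0.24 0 -1;0.12 -0.03 0.16 0 -1;0 0 0 0 -1'; python3 - <<'E'
from h import *
s,p,R=st(); print(np.round(s["joint_pos"],2),p.round(3),R[:,2].round(3),s["contact_force"].round(2))
im=snapshot("wrist"); cv2.imwrite("pics/w5.png",im[...,::-1])
E
```

```text
t: 27.65
tcp_pos: [0.5326, 0.1317, 0.1258]
eef_rot: [0.044, 2.493, 0.155]
contact_force: [-0.7, -0.5, 3.5]
opening: -0.0004
gripper_force: 2.0
t: 28.02
tcp_pos: [0.532, 0.1316, 0.1104]
eef_rot: [0.043, 2.495, 0.154]
contact_force: [-0.5, 0.2, -0.6]
opening: -0.0003
gripper_force: 0.0
[-0.41  0.87 -0.02  2.53  2.93  0.91 -1.84] [0.532 0.132 0.11 ] [ 0.599  0.101 -0.794] [-0.47  0.15 -0.56]
```

View pics/w5.png

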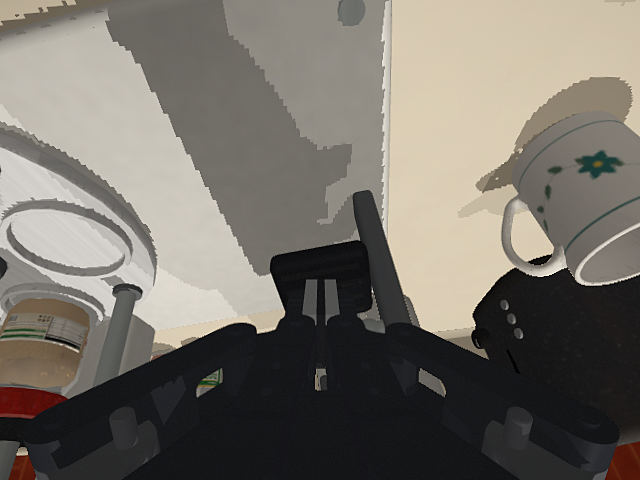

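The pad (320,275) is down below the fingertips and the force has dropped to zero, so the catch has taken it. I'll press slightly further to feel the stop.

```bash
python3 -m handwheel '0.09 -0.02 0.12 0 -1;0.09 -0.02 0.12 0 -1;0 0 0 0 -1'
```

```text
t: 28.45
tcp_pos: [0.5325, 0.1317, 0.1054]
eef_rot: [0.042, 2.487, 0.157]
contact_force: [-10.0, -0.6, 29.6]
opening: 0.0003
gripper_force: 15.6
```

Hard stop felt. Now I'll let go and retreat along the tool axis.

```bash
python3 -m handwheel '-0.18 0.04 -0.24 0 -1;0 0 -0.5 0 -1;0 0 -0.8 0 -1;0 0 -1 0 -1;0 0 -1 0 -1;0 0 -1 0 -1;0 0 -1 0 -1;0 0 0 0 -1;0 0 0 0 -1'; python3 - <<'E'
from h import *
s,p,R=st(); print(np.round(s["joint_pos"],2),p.round(3),s["contact_force"].round(2))
for c,n in(("wrist",0),("scene",1)):
    im=snapshot(c); cv2.imwrite(f"pics/e{c}.png",im[...,::-1] if n==0 else cv2.resize(im[140:400,220:440,::-1],None,fx=2.3,fy=2.3))
    for k in("lever_pad","jar","tin","foot"):
        for r in spot_point(k,c)[:2]:
            uv=np.array(r["location"])*[640,480]; z=dict(lever_pad=.106,foot=.125).get(k,.034)
            print(c,k,round(r["confidence"],2),uv.round(),(watz(p,R,uv,z) if n==0 else atz(c,uv,z)).round(3))
E
```

```text
t: 29.58
tcp_pos: [0.4943, 0.1406, 0.1789]
eef_rot: [0.059, 2.49, 0.171]
contact_force: [-0.0, 0.0, 0.1]
opening: 0.0001
gripper_force: 0.0
[ 0.21  1.01 -1.39  2.56  1.95  1.4  -0.93] [0.494 0.141 0.179] [-0.    0.02  0.05]
wrist lever_pad 0.67 [294. 234.] [0.534 0.131 0.106]
wrist jar 0.58 [ 87. 269.] [ 0.642 -0.088  0.034]
wrist foot 0.56 [ 65. 352.] [ 0.638 -0.08   0.125]
scene lever_pad 0.75 [319. 237.] [0.542 0.131 0.106]
scene jar 0.66 [354. 327.] [ 0.64  -0.092  0.034]
scene tin 0.98 [297. 330.] [ 0.505 -0.108  0.034]
scene tin 0.88 [228. 416.] [ 0.385 -0.324  0.034]
scene foot 0.46 [356. 301.] [ 0.641 -0.084  0.125]
```

View pics/escene.png

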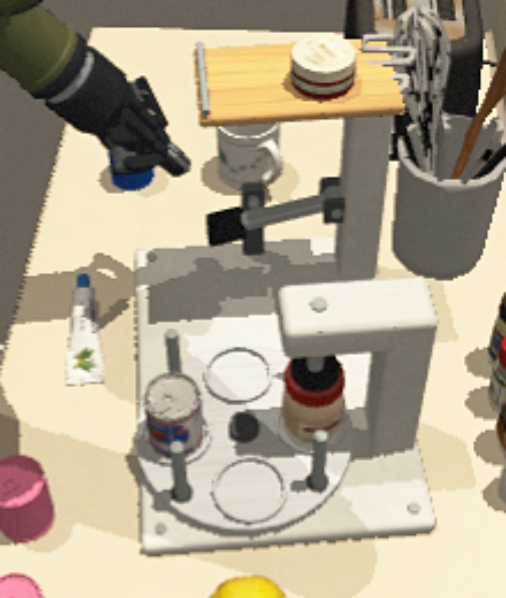

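The crop shows the lever down (pad at 225,225) and the foot on the jar's red lid (315,375). The tin is upright in the front seat (173,410), and the robot stands clear of everything.

```bash
python3 -c "from workcell import *; print(hand_in())"
```

```text
the job is handed in; nothing more can be done
None
```

I turned the table one notch counterclockwise so the jar is under the head, pressed the lever until its catch held with the foot on the lid, backed the robot clear and handed the job in; hand-in gave no verdict.

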